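# Flat a primed test panel with the long sanding block

### The job

Take the long sanding block, lay it flat and lengthwise on the middle line of the grey panel next to the clamp bar, and rub the panel with a slow straight stroke from the clamped end to the free end, pressing the sprung bed lightly and steadily down all the way (more than the block's own weight, but gently). Then let go of the block and leave it lying flat on the panel at the free end; leave the short sanding block where it is.

Things in the scene. Friction and masses are not known exactly. Their poses are not given: they have to be found in the camera images.
- long_block: The long sanding block: black foot 120 x 60 mm and 18 mm high, sole down on the bench; on it a straight pale wooden grip ridge 90 mm long, 28 mm wide, from 18 to 56 mm above the sole, centred and running lengthwise. 0.2 to 0.3 kg. Origin: centre of the sole; x along its length (the ridge), y across, z up. Its two ends are alike.
- short_block: The short sanding block, not to be used: same make and section, but foot only 70 x 60 mm and ridge 50 mm long (28 mm wide, top at 56 mm). Origin: centre of the sole, x along the ridge, z up.
- holder: The panel holder, fixed to the bench: a plywood base 420 x 150 x 20 mm carrying a sprung bed with the flat grey panel on top, surface 50 mm above the bench when not pressed. A steel clamp bar lies across one end of the panel, 25 mm wide, 12 mm (its screws 22 mm) above it, x = -170 to -145 mm. Origin: centre of the base's underside; x along the panel from clamped end (-x) to free end (+x), y across, z up.
- panel (a point): Centre of the panel's upper face (340 x 110 mm: ends at x = -170 and +170 mm; axes as the holder's). It sinks straight down with the bed when pressed, up to 14 mm: gives from about 1.3 N, then 1.2 N per mm (10 N at 7 mm), then a hard stop. Centre of the long block: x = -85 mm when it is against the clamp bar, x = +110 mm when flush with the free end.
Mind the look-alikes: they are no part of the job. Leave any blue or orange look-alike of the long_block alone.

How it is judged:
On the way, in this order (a step that is already met when the one before it is completed fails the run):
1. the long block lies flat and lengthwise on the panel, pressed on it with 4 to 30 N, its centre 50 to 120 mm from the bed's middle towards the clamp (stroke begins) (x of long_block in the frame of holder between -0.12 and -0.05 m and y of long_block in the frame of holder between -0.025 and 0.025 m and angle between long_block's own z axis and vertical below 0.17 rad and angle between the x axis of long_block and the x axis of holder, either way round below 0.21 rad and contact force between long_block and holder between 4 and 30 N), for 0.06 s.
2. the long block lies flat and lengthwise on the panel, pressed on it with 4 to 30 N, its centre 15 to 50 mm before the bed's middle (x of long_block in the frame of holder between -0.05 and -0.015 m and y of long_block in the frame of holder between -0.025 and 0.025 m and angle between long_block's own z axis and vertical below 0.17 rad and angle between the x axis of long_block and the x axis of holder, either way round below 0.21 rad and contact force between long_block and holder between 4 and 30 N), for 0.06 s.
3. the long block lies flat and lengthwise on the panel, pressed on it with 4 to 30 N, its centre within 15 mm of the bed's middle (x of long_block in the frame of holder between -0.015 and 0.015 m and y of long_block in the frame of holder between -0.025 and 0.025 m and angle between long_block's own z axis and vertical below 0.17 rad and angle between the x axis of long_block and the x axis of holder, either way round below 0.21 rad and contact force between long_block and holder between 4 and 30 N), for 0.06 s.
4. the long block lies flat and lengthwise on the panel, pressed on it with 4 to 30 N, its centre 15 to 50 mm past the bed's middle (x of long_block in the frame of holder between 0.015 and 0.05 m and y of long_block in the frame of holder between -0.025 and 0.025 m and angle between long_block's own z axis and vertical below 0.17 rad and angle between the x axis of long_block and the x axis of holder, either way round below 0.21 rad and contact force between long_block and holder between 4 and 30 N), for 0.06 s.
5. the long block lies flat and lengthwise on the panel, pressed on it with 4 to 30 N, its centre 50 to 130 mm past the bed's middle towards the free end (stroke ends) (x of long_block in the frame of holder between 0.05 and 0.13 m and y of long_block in the frame of holder between -0.025 and 0.025 m and angle between long_block's own z axis and vertical below 0.17 rad and angle between the x axis of long_block and the x axis of holder, either way round below 0.21 rad and contact force between long_block and holder between 4 and 30 N), for 0.06 s.
At the end, for the whole second after the job is handed in: The long block lies released, at rest and flat (10 degrees) on the panel at its free end: centre 50 to 130 mm past the bed's middle, within 30 mm of the middle line, lengthwise within 12 degrees; the short block is within 30 mm of its starting place (x of long_block in the frame of holder between 0.05 and 0.13 m and y of long_block in the frame of holder between -0.03 and 0.03 m and z of long_block in the frame of holder between 0.04 and 0.055 m and angle between long_block's own z axis and vertical below 0.17 rad and angle between the x axis of long_block and the x axis of holder, either way round below 0.21 rad and linear speed of long_block below 0.02 m/s and contact force between long_block and holder above 0.5 N and contact force between long_block and the fingers below 0.1 N and distance of short_block from where it was at the start of the episode below 0.03 m); the robot touches nothing.
It fails at once if the long block is pressed on the panel or holder with more than 45 N (contact force between long_block and holder above 45 N).
It fails at once if the short block is moved by more than 30 mm (distance of short_block from where it was at the start of the episode above 0.03 m).
It fails at once if the short block touches the holder (contact force between short_block and holder above 0.5 N).
It also fails if it takes over 45 s, if anything falls off the work surface, if the arm or the gripper's body presses on something with over 40 N, if the wrist force passes 120 N, or if a joint passes its speed limit or range.

### The arm

A 6-joint arm with a two-finger parallel gripper is mounted at the origin on the work surface. World frame = base frame: x ahead of the robot, y to its left, z up, the work surface at z = 0. Lengths are in m, angles in rad, forces in N, time in s.
With the tool pointing down it reaches from about 0.35 to 0.975 m from the base axis. Payload 4.9 kg.
Tool frame: the origin (TCP) lies midway between the tips of the shut fingers; the grasp point (between the pads) lies 19 mm behind it; z points along the fingers, y is the direction in which the jaws open and shut (so a half turn about z gives the same grasp; the last joint's range is limited). The gripper opens to 85 mm and grips with 20 to 120 N. Pads are 22 mm wide; open, the fingers measure 114 mm over their backs; the gripper's body (76 mm by 85 mm) begins 54 mm behind the grasp point. The pads swing forward as they close: fully open they stand 13 mm farther back than shut.
Start: joints at [1.204, 0.053, 1.613, -0, 1.476, -0.119], TCP at [0.153, 0.606, 0.203] pointing down, gripper open.
Joint ranges: [-3.01, 3.01], [-1.01, 2.22], [0.06, 2.58], [-1.02, 4.17], [0.09, 2.62], [-3.14, 3.14]. Speed limits (rad/s): [2.57, 2.57, 3.14, 3.14, 3.14, 3.14].

### API

Orientations are given as a unit quaternion [w, x, y, z].
In Python, from plant import get_obs, imaging, ticket gives the robot as it stands. The module is installed in compiled form; this text tells all that it offers.
- The arm moves only by the shell command python3 -m pendant 'ROWS' [FORCE]. ROWS is text: rows parted by semicolons, each of 7 numbers parted by spaces: the shift along the world's x, y, z in m, then the turn, a rotation vector about the world's x, y, z in rad, then the closure, from -1 (fully open) to 1 (shut). In form: tx ty tz ax ay az jaw; .... A call has 1 to 12 rows; each row is the pose to reach, as a shift and turn from the pose commanded when the call began; what a row does not reach only later rows make up. A row lasts 1/8 s, in which the tool goes at most 62.5 mm and 10.7 degrees, less where a joint would pass 70% of its speed; a pose out of reach is approached as far as the arm can. A call with a gripper value outside its range is refused whole. The fingers move at their own pace and stop on an object; FORCE is the grip in N (left out, the last holds). Time passes only in rows, so rows that repeat a pose let the fingers close. It gives the time, the measured TCP pose, the force and the opening at its end, in the units of the state.
- get_obs(): the state, without advancing time (a new reading comes with each control period).
- imaging.read_camera(name): name is "scene" or "top"; returns a dict with "color" (480x640x3 uint8, blue, green, red), "fovy" (degrees; the focal length in pixels is half the picture's height over the tangent of half this angle, whatever the lens; pixels are square), "cx", "cy" (the principal point, pixels), "pose" (4x4, takes a point from camera to world coordinates). Camera axes: x right, y down, z forward; pixel columns grow to the right and rows downward; lengths in m; the calibration is good to about 2 mm. A picture is of the moment at which its call begins. There is no depth.
- ticket.job_done(): hands the job in, once; it reports no verdict.
Trained networks look in a picture, given as the dict that the camera call returned (one of the last four; its "shot" number tells which), for a name from the list of things; names that differ only in an ending like _2 or _b are one class to them, and where a whole thing is asked for, a point or a joint stands for the part that bears it (a point fixed in the world has none). Each returns a list of dicts, best first, with "confidence" (0 to 1); they miss things now and then, are a little off and sometimes report something else, mostly with a low value. They report only what shows in the picture. A call takes as long as a camera call. They do not tell look-alikes from the thing itself.
- imaging.silhouettes(picture, label): "pixels" (480x640 bool, what is visible of it) and "bbox" ([left, top, right, bottom] in pixels, round what is visible of it).
The state is a dict: "time": time; "joint_positions": joint angles; "joint_vel": joint speeds; "joint_efforts": joint torques, N m; "eef_pos": TCP position; "orientation": TCP orientation; "ft_force": force on the tool from outside, world axes, zero at the start; "ft_torque": the same for the moment, N m; "width": opening from 0.0 (shut) to 1.0 (fully open).
Only numpy, scipy, OpenCV 4.12 (cv2) and the standard library are available. Lean on these libraries where they do the work, as an engineer would, in place of code of your own. Each camera call takes 0.05 s, during which the arm holds its last target. There are 200 camera calls.

## Working session

There is one attempt and no reset: what is moved stays moved. The work goes in short steps, Python scripts to look and compute and a shell command to move; the robot and the scene stay as the last step left them, time stands still between calls to the robot, and variables do not carry over. Pictures are saved under pics/ and viewed, about 8 in all and at most 12, crops included, and the job is handed in when it is done.

```bash
mkdir -p pics; python3 - <<'E'
from plant import get_obs, imaging
import cv2,numpy as np
o=get_obs(); print({k:np.round(v,3) for k,v in o.items()})
for n in("top","scene"):
    p=imaging.read_camera(n); cv2.imwrite(f"pics/{n}0.png",p["color"]); print(n,p["fovy"],p["cx"],p["cy"],np.round(p["pose"],4).tolist())
    for l in("long_block","short_block","holder","panel"):
        try:
            for d in imaging.silhouettes(p,l): 
                ys,xs=np.nonzero(d["pixels"]); print(l,round(d["confidence"],2),d["bbox"],len(xs))
        except Exception as e: print(l,e)
E
```

```text
{'time': np.float64(0.0), 'joint_positions': array([ 1.204,  0.053,  1.614,  0.   ,  1.476, -0.119]), 'joint_vel': array([ 0.   , -0.   , -0.001,  0.   ,  0.001, -0.   ]), 'joint_efforts': array([ 0.0000e+00, -3.9370e+01, -3.7016e+01, -0.0000e+00,  7.0000e-03,
        0.0000e+00]), 'eef_pos': array([0.153, 0.605, 0.202]), 'orientation': array([-0.   ,  0.124,  0.992, -0.001]), 'ft_force': array([0.392, 0.316, 0.086]), 'ft_torque': array([-0.022,  0.004,  0.   ]), 'width': np.float64(1.001)}
top 55.12012141501383 318.6315299456263 236.27208834375338 [[0.0201, -0.9803, 0.1964, 0.3243], [-0.9997, -0.0177, 0.014, -0.1405], [-0.0102, -0.1966, -0.9804, 0.9077], [0.0, 0.0, 0.0, 1.0]]
long_block 0.93 [439.0, 128.3, 502.6, 173.1] 1824
long_block 0.9 [288.5, 208.0, 346.5, 273.6] 1918
long_block 0.72 [286.9, 298.7, 348.6, 369.4] 1991
short_block 0.93 [416.4, 204.5, 451.7, 243.6] 1178
holder 0.76 [126.3, 101.9, 270.6, 318.6] 15670
panel 0.76 [132.3, 114.9, 249.0, 290.1] 9838
scene 51.95014716663867 316.8416240348518 244.4600911222672 [[-0.8847, 0.2937, -0.3619, 0.8372], [0.4658, 0.5268, -0.711, 0.5048], [-0.0182, -0.7976, -0.6029, 0.585], [0.0, 0.0, 0.0, 1.0]]
long_block 0.78 [294.0, 236.3, 357.9, 275.7] 2236
long_block 0.63 [372.1, 210.0, 436.4, 249.1] 1992
long_block 0.56 [153.9, 178.0, 192.5, 223.0] 892
short_block 0.65 [239.7, 186.1, 277.8, 219.7] 1009
holder 0.79 [215.4, 297.6, 524.2, 443.6] 27373
```

View pics/top0.png

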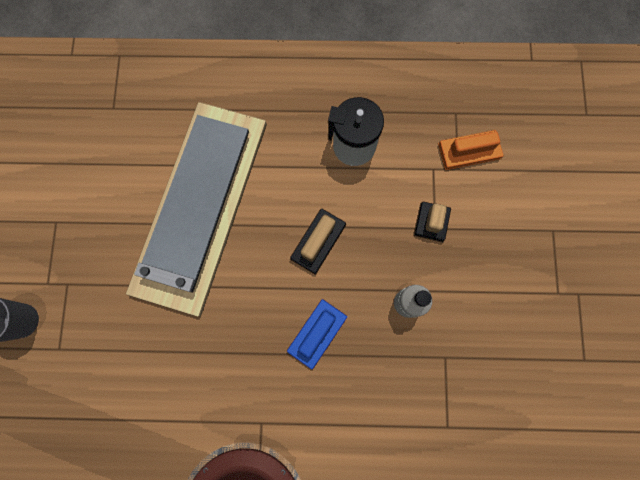

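View pics/scene0.png

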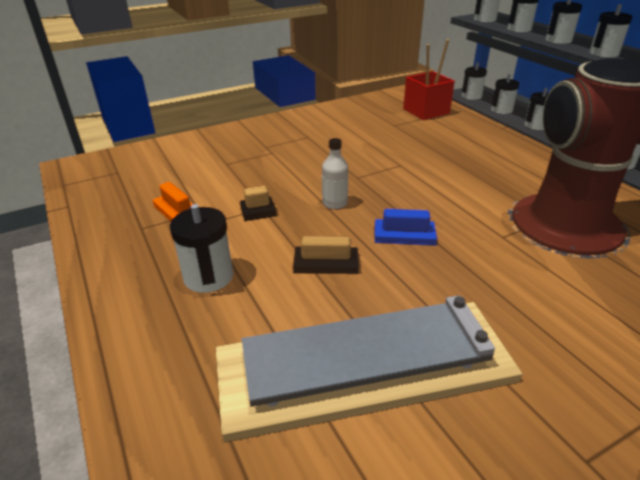

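The top picture shows four candidates: the black/pale block at (318,241), the short black/pale block at (433,221), the blue look-alike at (317,334) and the orange look-alike at (471,150). I choose the black/pale one at (318,241). The holder runs from its clamp at (163,277) to its free end near (222,120). Next I fit poses with both cameras and take a close crop of the chosen block.

```bash
cat > h.py <<'E'
from plant import get_obs, imaging
import cv2,numpy as np
from scipy.optimize import minimize
def f(p): return 240/np.tan(np.radians(p["fovy"])/2)
def proj(p,X):
    T=np.linalg.inv(p["pose"]); c=X@T[:3,:3].T+T[:3,3]
    return c[:,:2]/c[:,2:]*f(p)+[p["cx"],p["cy"]]
def ray(p,u,v,z):
    d=p["pose"][:3,:3]@np.array([(u-p["cx"])/f(p),(v-p["cy"])/f(p),1]); o=p["pose"][:3,3]
    return o+d*(z-o[2])/d[2]
def box(x0,x1,w,z0,z1): return np.array([[x,y,z] for x in(x0,x1) for y in(-w/2,w/2) for z in(z0,z1)])
LONG=[box(-.06,.06,.06,0,.018),box(-.045,.045,.028,.018,.056)]
HOLD=[box(-.21,.21,.15,0,.02),box(-.17,.17,.11,.03,.05),box(-.17,-.145,.11,.05,.062)]
def place(B,q):
    c,s=np.cos(q[2]),np.sin(q[2]); return B@np.array([[c,-s,0],[s,c,0],[0,0,1]]).T+[q[0],q[1],q[3] if len(q)>3 else 0]
def render(p,M,q):
    m=np.zeros((1920,2560),np.uint8)
    for B in M: cv2.fillConvexPoly(m,cv2.convexHull(np.round((proj(p,place(B,q))+.5)*4).astype(np.int32)),1)
    return cv2.resize(m.astype(np.float32),(640,480),interpolation=cv2.INTER_AREA)
def fit(obs,M,q0,z=None):
    def cost(a):
        q=list(a)+([z] if z is not None else [])
        return sum(1-np.minimum(r,k).sum()/np.maximum(r,k).sum() for p,k in obs for r in[render(p,M,q)])
    q0=np.array(q0,float); S=np.vstack([q0,q0+[.015,0,0],q0+[0,.015,0],q0+[0,0,.15]])
    r=minimize(cost,q0,method="Nelder-Mead",options=dict(initial_simplex=S,xatol=2e-4,fatol=1e-4)); return r.x,r.fun
E
python3 - <<'E'
from h import *
t=imaging.read_camera("top"); s=imaging.read_camera("scene")
def near(p,l,u,v): return min((d for d in imaging.silhouettes(p,l)),key=lambda d:abs((d["bbox"][0]+d["bbox"][2])/2-u)+abs((d["bbox"][1]+d["bbox"][3])/2-v))["pixels"].astype(np.float32)
def dirn(a,b): return np.arctan2(*(b-a)[1::-1])
a=ray(t,301,268,.0);b=ray(t,335,214,.0);L=[(t,near(t,"long_block",318,241)),(s,near(s,"long_block",326,255))]
q0=[*((a+b)/2)[:2],dirn(a,b)]
for O in (L,L[:1],L[1:]): print("long",*fit(O,LONG,q0))
a=ray(t,163,277,.05);b=ray(t,222,120,.05);H=[(t,near(t,"holder",198,210)),(s,near(s,"holder",370,370))]
q0=[*((a+b)/2)[:2],dirn(a,b)]; print(q0)
for O in (H,H[:1],H[1:]): print("hold",*fit(O,HOLD,q0))
for n,u,v in(("short",433,221),("kettle top",358,120),("bottle",415,300),("blue",317,334)): print(n,ray(t,u,v,.03).round(3))
cv2.imwrite("pics/crop1.png",cv2.resize(t["color"][180:390,260:480],None,fx=2.5,fy=2.5))
E
```

```text
long [ 0.49698601 -0.12660537 -0.52615535] 0.13483256101608276
long [ 0.49486909 -0.12596376 -0.52910528] 0.04084712266921997
long [ 0.49993781 -0.12592807 -0.52153036] 0.05115056037902832Traceback (most recent call last):
  File "<stdin>", line 8, in <module>
  File "<stdin>", line 3, in near
ValueError: min() iterable argument is empty
```

```bash
python3 - <<'E'
from h import *
def get(n):
    for _ in range(6):
        p=imaging.read_camera(n); d=imaging.silhouettes(p,"holder")
        if d: return p,d[0]["pixels"].astype(np.float32)
H=[get("top"),get("scene")]; t=H[0][0]
def dirn(a,b): return np.arctan2(*(b-a)[1::-1])
a=ray(t,163,277,.05);b=ray(t,222,120,.05)
q0=[*((a+b)/2)[:2],dirn(a,b)]; print(q0)
for O in (H,H[:1],H[1:]): print("hold",*fit(O,HOLD,q0))
for n,u,v in(("short",433,221),("kettle top",358,120),("bottle",415,300),("blue",317,334)): print(n,ray(t,u,v,.03).round(3))
cv2.imwrite("pics/crop1.png",cv2.resize(t["color"][180:390,260:480],None,fx=2.5,fy=2.5))
E
```

```text
[np.float64(0.5718455581327806), np.float64(0.11625944965872881), np.float64(-0.2802391521523719)]
hold [ 0.56631543  0.11521111 -0.26817485] 0.06668967008590698
hold [ 0.56403996  0.11655854 -0.26320944] 0.03365391492843628
hold [ 0.56715804  0.11395603 -0.27389128] 0.025657296180725098
short [ 0.535 -0.351  0.03 ]
kettle top [ 0.744 -0.204  0.03 ]
bottle [ 0.381 -0.313  0.03 ]
blue [ 0.314 -0.129  0.03 ]
```

View pics/crop1.png

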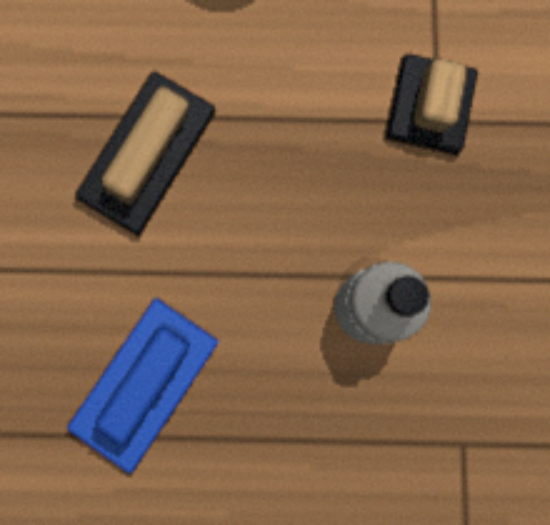

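The crop confirms it: the black foot with the long pale ridge (crop (145,155), full picture (318,241)) is the long block. The short one is at crop (432,105), and the blue one is apart at (143,385). The two cameras agree to about 5 mm. I move above it.

```bash
python3 -m pendant '0.06 -0.10 0 0 0 -0.05 -1; 0.344 -0.731 0 0 0 -0.277 -1; 0.344 -0.731 0 0 0 -0.277 -1; 0.344 -0.731 0 0 0 -0.277 -1; 0.344 -0.731 0 0 0 -0.277 -1; 0.344 -0.731 0 0 0 -0.277 -1; 0.344 -0.731 0 0 0 -0.277 -1; 0.344 -0.731 0 0 0 -0.277 -1; 0.344 -0.731 0 0 0 -0.277 -1; 0.344 -0.731 0 0 0 -0.277 -1; 0.344 -0.731 0 0 0 -0.277 -1; 0.344 -0.731 0 0 0 -0.277 -1' 60
```

```text
time: 2.5
eef_pos: [0.4736, -0.0744, 0.2033]
orientation: [0.001, 0.26, 0.966, 0.0]
ft_force: [0.8, 1.8, 0.8]
width: 1.0
```

```bash
python3 -m pendant '0.023 -0.05 -0.04 0 0 0 -1; 0.023 -0.05 -0.08 0 0 0 -1; 0.023 -0.05 -0.08 0 0 0 -1; 0.023 -0.05 -0.08 0 0 0 -1'; python3 - <<'E'
from h import *
p=imaging.read_camera("scene"); c=p["color"]
o=get_obs(); print(o["eef_pos"],o["orientation"])
for X in place(LONG[1],[.497,-.126,-.526])[1::2]: print(proj(p,X[None])[0].round())
cv2.imwrite("pics/s2.png",cv2.resize(c[120:330,180:460],None,fx=2.5,fy=2.5))
E
```

```text
time: 3.0
eef_pos: [0.4966, -0.122, 0.1244]
orientation: [0.001, 0.259, 0.966, -0.0]
ft_force: [0.8, -0.7, 0.7]
width: 1.0
[ 0.49716718 -0.12211746  0.12524326] [ 1.82272670e-03  2.58944869e-01  9.65890362e-01 -2.01597202e-04]
[351. 234.]
[351. 244.]
[302. 234.]
[301. 243.]
```

View pics/s2.png

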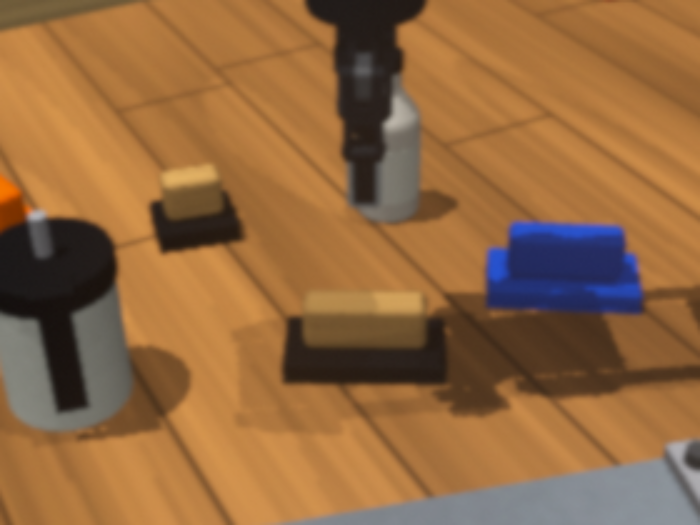

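The view shows the gripper straight above the block (crop: finger at (365,190), ridge centre (365,318)), with the jaws across the ridge. Descend and grip.

```bash
python3 -m pendant '0 -0.003 -0.04 0 0 0 -1; 0 -0.003 -0.07 0 0 0 -1; 0 -0.003 -0.09 0 0 0 -1; 0 -0.003 -0.099 0 0 0 -1; 0 -0.003 -0.099 0 0 0 -1; 0 -0.003 -0.099 0 0 0 1; 0 -0.003 -0.099 0 0 0 1; 0 -0.003 -0.099 0 0 0 1; 0 -0.003 -0.099 0 0 0 1; 0 -0.003 -0.099 0 0 0 1; 0 -0.003 -0.099 0 0 0 1; 0 -0.003 -0.099 0 0 0 1' 70
```

```text
time: 4.55
eef_pos: [0.4966, -0.1253, 0.0247]
orientation: [0.001, 0.259, 0.966, 0.0]
ft_force: [-1.0, 2.1, 4.6]
width: 0.288
```

```bash
python3 -m pendant '0 0 0.02 0 0 0 1; 0 0 0.06 0 0 0 1; 0 0 0.10 0 0 0 1; 0 0.03 0.10 0 0 0.05 1; 0 0.07 0.10 0 0 0.10 1; 0 0.11 0.10 0 0 0.15 1; 0 0.15 0.10 0 0 0.20 1; 0 0.19 0.10 0 0 0.258 1; 0 0.23 0.10 0 0 0.258 1; 0 0.259 0.10 0 0 0.258 1; 0 0.259 0.08 0 0 0.258 1; 0 0.259 0.08 0 0 0.258 1'; python3 - <<'E'
from h import *
o=get_obs(); print(o["eef_pos"],o["orientation"],o["ft_force"])
for n in("scene","top"):
    p=imaging.read_camera(n); c=p["color"].copy()
    z=o["eef_pos"][2]-.0247
    for B in place(np.array(LONG),[.4966,.1341,-.268,z])if 0 else [place(b,[.4966,.1341,-.268,z]) for b in LONG]:
        cv2.polylines(c,[cv2.convexHull(proj(p,B).round().astype(np.int32))],1,(0,255,0))
    cv2.polylines(c,[cv2.convexHull(proj(p,place(HOLD[1][1::2],[.566,.115,-.268])).round().astype(np.int32))],1,(0,0,255))
    y0,x0=(190,220) if n=="scene" else(90,100)
    cv2.imwrite(f"pics/{n}3.png",cv2.resize(c[y0:y0+230,x0:x0+310],None,fx=2.5,fy=2.5))
E
```

```text
time: 6.05
eef_pos: [0.4933, 0.133, 0.1002]
orientation: [-0.003, 0.133, 0.991, -0.001]
ft_force: [-0.9, -0.7, -1.9]
width: 0.284
[0.49332757 0.13300444 0.10023907] [-0.00312322  0.13296039  0.99111577 -0.00114508] [-0.92662482 -0.7300391  -1.938971  ]
```

View pics/scene3.png

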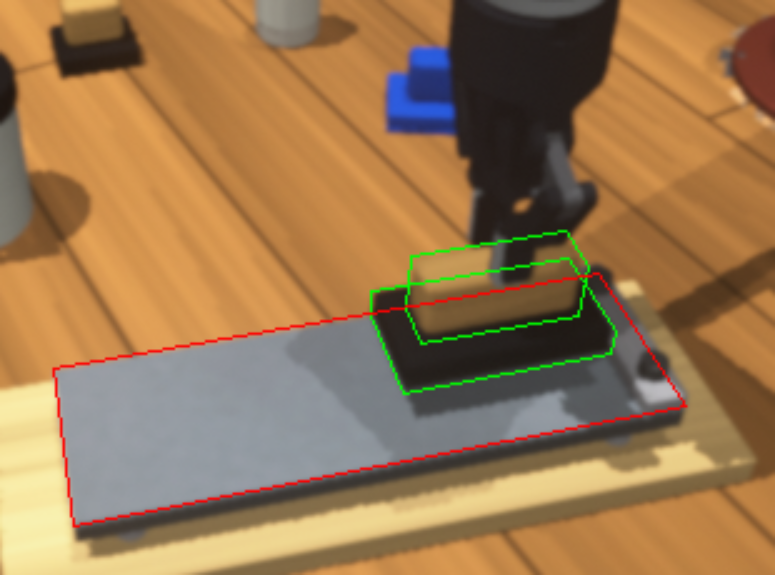

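View pics/top3.png

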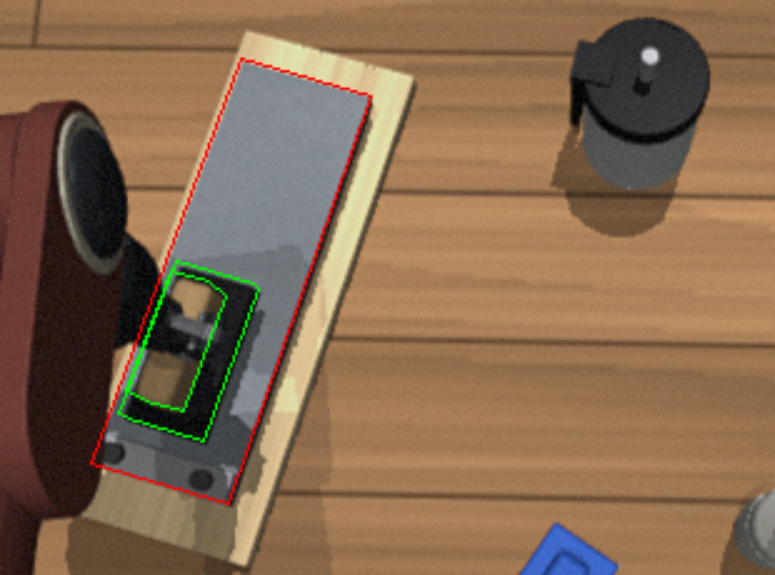

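The overlays sit on the held block and the panel in both views (scene crop block (495,320), top crop (190,350)). The block is level, lengthwise and just clear of the clamp bar. I lower it and press gently.

```bash
python3 -m pendant '0.002 0 -0.01 0 0 0 1; 0.002 0 -0.018 0 0 0 1; 0.002 0 -0.022 0 0 0 1; 0.002 0 -0.025 0 0 0 1; 0.002 0 -0.027 0 0 0 1; 0.002 0 -0.029 0 0 0 1; 0.002 0 -0.031 0 0 0 1; 0.002 0 -0.031 0 0 0 1; 0.002 0 -0.031 0 0 0 1'
```

```text
time: 7.28
eef_pos: [0.4981, 0.134, 0.0732]
orientation: [0.0, 0.133, 0.991, 0.0]
ft_force: [-1.0, 0.8, 1.5]
width: 0.284
```

```bash
python3 -m pendant '0 0 -0.002 0 0 0 1; 0 0 -0.004 0 0 0 1; 0 0 -0.006 0 0 0 1; 0 0 -0.007 0 0 0 1; 0 0 -0.007 0 0 0 1; 0 0 -0.007 0 0 0 1'
```

```text
time: 8.02
eef_pos: [0.4983, 0.1339, 0.067]
orientation: [0.0, 0.133, 0.991, 0.0]
ft_force: [-4.6, 0.0, 8.8]
width: 0.283
```

Contact force is about 10.7 N. First half of the stroke:

```bash
python3 -m pendant '0.0067 -0.0018 0 0 0 0 1; 0.0134 -0.0037 0 0 0 0 1; 0.0201 -0.0055 0 0 0 0 1; 0.0268 -0.0074 0 0 0 0 1; 0.0335 -0.0092 0 0 0 0 1; 0.0402 -0.0111 0 0 0 0 1; 0.0469 -0.0129 0 0 0 0 1; 0.0536 -0.0147 0 0 0 0 1; 0.0603 -0.0166 0 0 0 0 1; 0.067 -0.0184 0 0 0 0 1; 0.0737 -0.0203 0 0 0 0 1; 0.0804 -0.0221 0 0 0 0 1'
```

```text
time: 9.52
eef_pos: [0.5784, 0.1121, 0.0669]
orientation: [-0.0, 0.133, 0.991, 0.0]
ft_force: [-5.3, 1.4, 8.8]
width: 0.288
```

```bash
python3 -m pendant '0.0067 -0.0018 0 0 0 0 1; 0.0134 -0.0037 0 0 0 0 1; 0.0201 -0.0055 0 0 0 0 1; 0.0268 -0.0074 0 0 0 0 1; 0.0335 -0.0092 0 0 0 0 1; 0.0402 -0.0111 0 0 0 0 1; 0.0469 -0.0129 0 0 0 0 1; 0.0536 -0.0147 0 0 0 0 1; 0.0603 -0.0166 0 0 0 0 1; 0.067 -0.0184 0 0 0 0 1; 0.0737 -0.0203 0 0 0 0 1; 0.0804 -0.0221 0 0 0 0 1'; python3 - <<'E'
from h import *
o=get_obs(); print(o["eef_pos"],o["ft_force"])
p=imaging.read_camera("scene"); c=p["color"]
e=o["eef_pos"]
for b in LONG: cv2.polylines(c,[cv2.convexHull(proj(p,place(b,[e[0],e[1],-.268,.043])).round().astype(np.int32))],1,(0,255,0))
cv2.imwrite("pics/s4.png",cv2.resize(c[220:450,210:530],None,fx=2.4,fy=2.4))
E
```

```text
time: 11.02
eef_pos: [0.6588, 0.0899, 0.0671]
orientation: [-0.0, 0.133, 0.991, 0.0]
ft_force: [-5.3, 1.9, 8.6]
width: 0.288
[0.65883107 0.08994    0.06709992] [-5.33775545  1.92957291  8.62706178]
```

View pics/s4.png

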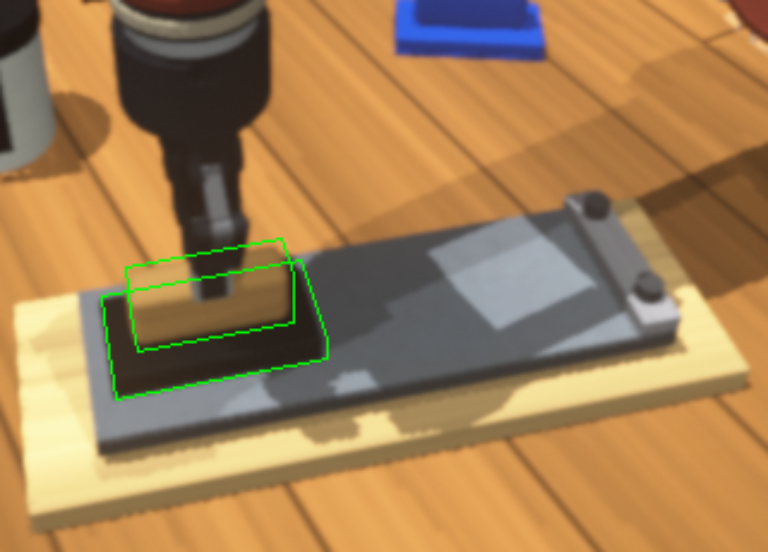

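The block lies flat and square on the panel at the free end (crop (215,330)), matching the overlay at about x = +96 mm. I ease off the pressure, open, and rise.

```bash
python3 -m pendant '0 0 0.002 0 0 0 1; 0 0 0.004 0 0 0 1; 0 0 0.006 0 0 0 1; 0 0 0.0065 0 0 0 1; 0 0 0.0065 0 0 0 0.3; 0 0 0.0065 0 0 0 0; 0 0 0.0065 0 0 0 -0.5; 0 0 0.0065 0 0 0 -1; 0 0 0.0065 0 0 0 -1; 0 0 0.0065 0 0 0 -1; 0 0 0.0065 0 0 0 -1; 0 0 0.0065 0 0 0 -1'
```

```text
time: 12.58
eef_pos: [0.6588, 0.0896, 0.0724]
orientation: [0.0, 0.133, 0.991, 0.0]
ft_force: [0.3, -0.2, -0.1]
width: 1.004
```

```bash
python3 -m pendant '0 0 0.01 0 0 0 -1; 0 0 0.03 0 0 0 -1; 0 0 0.07 0 0 0 -1; 0 0 0.12 0 0 0 -1; 0 0 0.15 0 0 0 -1; -0.05 0.05 0.15 0 0 0 -1; -0.09 0.09 0.15 0 0 0 -1; -0.13 0.13 0.15 0 0 0 -1; -0.16 0.16 0.15 0 0 0 -1; -0.16 0.16 0.15 0 0 0 -1; -0.16 0.16 0.15 0 0 0 -1'; python3 - <<'E'
from h import *
o=get_obs(); print(o["time"],o["eef_pos"],o["ft_force"])
O=[]
for n,u,v in(("scene",300,340),("top",217,160)):
    p=imaging.read_camera(n)
    for l in("long_block","short_block"):
        for d in imaging.silhouettes(p,l):
            b=d["bbox"]; print(n,l,round(d["confidence"],2),np.round(b))
            if l=="long_block" and abs((b[0]+b[2])/2-u)+abs((b[1]+b[3])/2-v)<50: O.append((p,d["pixels"].astype(np.float32)))
    c=p["color"]
    for b in LONG: cv2.polylines(c,[cv2.convexHull(proj(p,place(b,[.659,.090,-.268,.05])).round().astype(np.int32))],1,(0,255,0))
    if n=="scene": cv2.imwrite("pics/s5.png",cv2.resize(c[150:450,150:530],None,fx=2,fy=2))
if O:
    q,e=fit(O,LONG,[.659,.09,-.268],.05); d=q[:2]-[.566,.115]; c,s=np.cos(-.268),np.sin(-.268)
    print(len(O),q,e,"in holder",d@[c,s],d@[-s,c],q[2]+.268)
E
```

```text
time: 13.95
eef_pos: [0.4994, 0.2495, 0.2238]
orientation: [0.001, 0.133, 0.991, 0.0]
ft_force: [-0.1, -0.6, 0.2]
width: 1.001
13.95 [0.49943337 0.24945354 0.22377887] [-0.07600496 -0.55230847  0.23443952]
scene long_block 0.89 [372. 210. 438. 248.]
scene long_block 0.74 [250. 317. 343. 384.]
scene long_block 0.67 [154. 180. 193. 225.]
scene short_block 0.75 [243. 187. 277. 221.]
top long_block 0.97 [287. 301. 346. 372.]
top long_block 0.94 [184. 120. 236. 186.]
top long_block 0.79 [439. 130. 504. 174.]
top short_block 0.89 [414. 202. 452. 244.]
2 [ 0.65993604  0.08875245 -0.25578549] 0.14715856313705444 in holder 0.0975331939756903 -0.00043599996098954777 0.012214507132772612
```

View pics/s5.png

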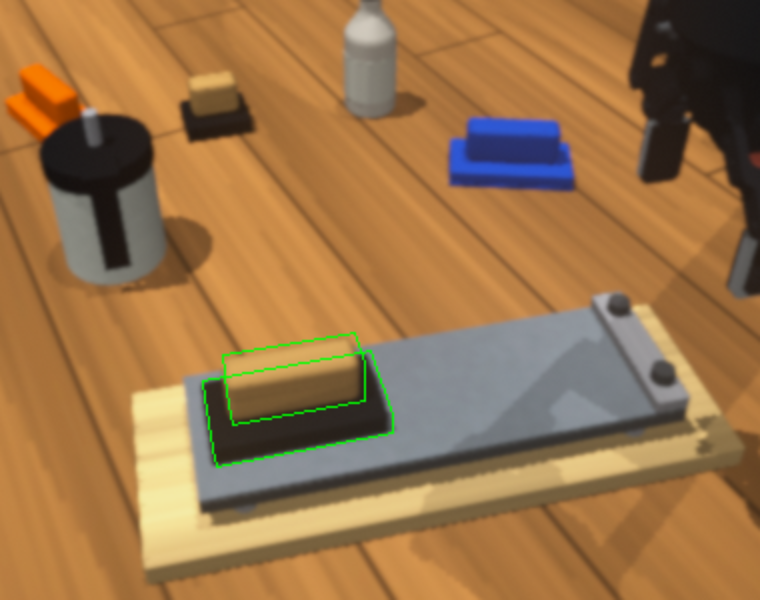

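The block lies flat on the panel at the free end (crop (298,400)), the gripper is clear at the upper right, and the short block (crop (215,105)) has not moved. Handing in.

```bash
python3 -c "
from plant import ticket; print(ticket.job_done())"
```

```text
the job is handed in; nothing more can be done
None
```

The job is done and handed in, with the robot clock at about 14 s of the 45 s allowed. No verdict was reported.

**What I did:** I gripped the long black/pale block by its ridge and set it lengthwise on the panel next to the clamp bar, at about x = -70 mm. I then rubbed in one straight stroke at about 55 mm/s to about x = +96 mm, eased off the pressure, let go and backed away.

**Pressing force:** It was about 10.5 to 10.7 N, worked out from the wrist force at the start, middle and end of the stroke. I did not read it between those points.

**Last checks:**
- **Long block:** the camera fit puts it at x = +97.5 mm, y = -0.4 mm and 0.7° off lengthwise. The last picture shows it lying flat and released.
- **Short block:** it shows in its original place, within about 4 pixels in both cameras.
- **Robot:** the gripper is open and clear, with the wrist force near zero.

**Disagreements:** The two cameras differed by about 5 mm at most on the positions of the block and the holder, well inside the limits. One early measuring script stopped because the network missed the holder; I repeated it and it worked. No other check failed.

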